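Sort the hair and nail things out of the tier organiser

ROBOT

A 6-joint arm with a two-finger parallel gripper is mounted at the origin on the work surface. World frame = base frame: x ahead of the robot, y to its left, z up, the work surface at z = 0. Lengths are in m, angles in degrees, forces in N, time in s.
With the tool pointing down it reaches from about 0.275 to 0.975 m from the base axis. Payload 8.4 kg.
Tool frame: the origin (TCP) lies on the mounting face of the last link; the fingertips stand 190 mm ahead of it and the grasp point (between the pads) lies 171 mm ahead of it (env.tip_extent is the distance from the TCP to the fingertips, in m); z points along the fingers, y is the direction in which the jaws open and shut (so a half turn about z gives the same grasp; the last joint's range is limited). The gripper opens to 92 mm and grips with 3 to 60 N. Pads are 20 mm wide; open, the fingers measure 128 mm over their backs; the gripper's body (75 mm by 189 mm) begins 69 mm behind the grasp point.
Start: joints at [68.159, 20.225, 93.587, -0, 66.188, -0.138], TCP at [0.231, 0.581, 0.405] pointing down, gripper open.
Joint ranges: [-150.9, 150.9], [-52.94, 120.26], [3.33, 152.33], [-74.26, 254.26], [0, 154.13], [-172.89, 172.89]. Speed limits (degrees/s): [127.2, 127.2, 159.86, 180, 180, 180].

INTERFACE

Orientations are given as [roll, pitch, yaw] about the fixed x, y, z axes, in that order (R = Rz(yaw) Ry(pitch) Rx(roll)).
In Python, from workcell import env gives the robot as it stands. The module is installed in compiled form; this text tells all that it offers.
- The arm moves only by the shell command python3 -m crank 'ROWS' [FORCE]. ROWS is JSON, a list of rows, each a list of 7 numbers: the shift along the world's x, y, z in m, then the turn, a rotation vector about the world's x, y, z in degrees, then the closure in counts, from 0 (fully open) to 255 (shut). A call has 1 to 20 rows; each row is the pose to reach, as a shift and turn from the pose commanded when the call began; what a row does not reach only later rows make up. A row lasts 1/8 s, in which the tool goes at most 62.5 mm and 10.7 degrees, less where a joint would pass 70% of its speed; a pose out of reach is approached as far as the arm can. A call with a gripper value outside its range is refused whole. The fingers move at their own pace and stop on an object; FORCE is the grip in N (left out, the last holds). Time passes only in rows, so rows that repeat a pose let the fingers close. It gives the time, the measured TCP pose, the force and the opening at its end, in the units of the state.
- env.get_obs(): the state, without advancing time (a new reading comes with each control period).
- env.grab_frame(name): name is "scene" or "top"; returns (picture, depth): 400x640x3 uint8, red, green, blue; 400x640 float32, m along the optical axis (not along the pixel's ray), 0 where there is no reading.
- env.camera_params(name): a dict with "vfov" (degrees; the focal length in pixels is half the picture's height over the tangent of half this angle, whatever the lens; pixels are square), "cx", "cy" (the principal point, pixels), "view" (4x4, takes a point from world to camera coordinates). Camera axes: x right, y down, z forward; pixel columns grow to the right and rows downward; lengths in m; the calibration is good to about 2 mm. A picture is of the moment at which its call begins. camera_params takes no time and is no camera call.
- env.close_job(): hands the job in, once; it reports no verdict.
The state is a dict: "time": time; "joint_positions": joint angles; "dq": joint speeds; "effort": joint torques, N m; "eef_pos": TCP position; "ee_rot": TCP orientation; "contact_force": force on the tool from outside, world axes, zero at the start; "moment": the same for the moment, N m; "finger_gap": finger opening in m.
Only numpy, scipy, OpenCV 4.12 (cv2) and the standard library are available. Lean on these libraries where they do the work, as an engineer would, in place of code of your own. Each camera call takes 0.05 s, during which the arm holds its last target. There are 200 camera calls.

TASK

Sort what lies in the organiser's lower tray: first lift the black hairbrush out of the way into the teal hair bin, then put the pink hair tie case in the teal hair bin too and the steel nail clipper in the yellow nail bin. Leave the nail polish and the cream jar on the upper tray alone.

Things in the scene. Friction and masses are not known exactly. Their poses are not given: they have to be found in the camera images.
- organiser: Fixed two-tier organiser of clear acrylic, 250 x 260 mm, 137 mm high. Origin on the shelf under the middle of the upper tray's front edge; x points to its back, y left, z up. Lower tray: floor top at z = 4 mm, inside x -146 to 96, y -126 to 126 mm; front lip 18 mm high; side walls 27 mm high ahead of x = 0, 137 mm behind it. Open to the front (-x).
- upper_edge (a point): Middle of the underside of the upper tray's front edge, 105 mm above the shelf (x = y = 0 of the organiser, same axes). The upper tray roofs the lower one from here 100 mm back: floor top 4 mm above this point, front rim 27 mm above it. The gripper must come in tilted, from the front, to get under it.
- hair_bin: Teal open bin for hair things, fixed, 210 (x) x 160 (y) x 50 mm high outside, walls and floor 5 mm. Origin: centre of its underside. A flat brown comb (120 x 28 x 5 mm, loose) lies along x in its +y half. It stands left or right of the organiser.
- nail_bin: Yellow open bin for nail things, fixed, same size and origin as the teal one. A flat salmon nail file (120 x 18 x 5 mm, loose) lies along x in its +y half. It stands on the other side of the organiser.
- hairbrush: Black plastic hairbrush, 170 mm long, 75 g, lying on its back with the bristles up, across the front of the lower tray. Origin: mid-length, on its underside. Handle from x = -85 to 0 mm, 22 mm wide (y), 16 mm high; head from x = 0 to 85 mm, 50 mm wide, 14 mm high, with bristles up to 42 mm high. It balances at about x = 15 mm.
- tie_case: Pink hard-silicone hair tie case, closed rigid box 60 (x) x 36 (y) x 24 mm high, 50 g. Origin: centre of its underside. Its x axis points about to the organiser's back; it lies on the lower tray's floor, about half of it beneath the upper tray.
- nail_clipper: Steel nail clipper, lever folded, 80 mm long (x, from -38 to 40 mm), 16 mm wide (y), 17 mm high, 60 g. Origin: on its underside at mid-length. Its x axis points about to the organiser's back; it lies on the lower tray's floor beside the case, about half of it beneath the upper tray.
- polish: Dark red nail polish bottle, 28 mm diameter, 68 mm high, standing on the upper tray. Origin: centre of its base. Bystander.
- cream_jar: White cream jar with a blue lid, 50 mm diameter, 42 mm high, standing on the upper tray. Origin: centre of its base. Bystander.

How it is judged:
By the outcome, as a careful person would: the job done as asked, in the order asked, and still so for the second after the job is handed in, with the robot touching nothing.
It also fails if it takes over 72 s, if anything falls off the work surface, if the arm or the gripper's body presses on something with over 40 N, if the wrist force passes 120 N, or if a joint passes its speed limit or range.

## Working session

There is one attempt and no reset: what is moved stays moved. The work goes in short steps, Python scripts to look and compute and a shell command to move; the robot and the scene stay as the last step left them, time stands still between calls to the robot, and variables do not carry over. Pictures are saved under pics/ and viewed, about 8 in all and at most 12, crops included, and the job is handed in when it is done.

```bash
mkdir -p pics; ls; cat > h.py <<'E'
import numpy as np, cv2
from workcell import env
def cam(n):
    p=env.camera_params(n); V=np.array(p["view"]); f=200/np.tan(np.radians(p["vfov"])/2)
    return f,p["cx"],p["cy"],V
def cloud(n,d):
    f,cx,cy,V=cam(n); v,u=np.mgrid[0:400,0:640]
    P=np.stack([(u-cx)/f*d,(v-cy)/f*d,d],-1)
    return (P-V[:3,3])@V[:3,:3]
def ray(n,u,v,z):
    f,cx,cy,V=cam(n); r=V[:3,:3].T@np.array([(u-cx)/f,(v-cy)/f,1]); o=-V[:3,:3].T@V[:3,3]
    return o+r*(z-o[2])/r[2]
def proj(n,P):
    f,cx,cy,V=cam(n); q=V[:3,:3]@np.asarray(P)+V[:3,3]; return q[:2]/q[2]*f+[cx,cy]
def save(n,fn):
    im,d=env.grab_frame(n); cv2.imwrite("pics/"+fn,im[:,:,::-1]); np.savez("pics/"+fn[:-4],im=im,d=d); return im,d
E
python3 - <<'E'
from h import *
for n in("scene","top"):
    save(n,n+"0.png"); p=env.camera_params(n); print(n,p["vfov"],p["cx"],p["cy"]); V=np.array(p["view"]);print(V.round(3), (-V[:3,:3].T@V[:3,3]).round(3))
print(env.get_obs(), env.tip_extent)
E
```

```text
pics
scene 56.19809169631556 319.12106839244615 202.14822095252302
[[-0.19   0.982  0.01   0.114]
 [ 0.775  0.156 -0.612 -0.415]
 [-0.602 -0.109 -0.791  1.288]
 [ 0.     0.     0.     1.   ]] [1.119 0.093 0.763]
top 42.47383977153534 318.6140334707602 195.24002411539578
[[-0.033 -0.999 -0.004  0.013]
 [-0.977  0.033 -0.212  0.608]
 [ 0.212 -0.003 -0.977  1.277]
 [ 0.     0.     0.     1.   ]] [ 0.324 -0.003  1.377]
{'time': 0.1, 'joint_positions': array([ 6.81579679e+01,  2.02591692e+01,  9.36230500e+01,  1.36926025e-03,
        6.61853553e+01, -1.37779778e-01]), 'dq': array([ 0.01774415, -0.16955209, -0.02915156,  0.08897145, -0.06379449,
       -0.04528092]), 'effort': array([ 5.57958247e-04, -5.94910598e+01, -3.34929085e+01,  6.96982350e-02,
        1.84298598e-02,  1.64190914e-05]), 'eef_pos': array([0.2310635 , 0.58051481, 0.4040447 ]), 'ee_rot': array([-1.79932429e+02, -1.41451679e-03,  1.58295193e+02]), 'contact_force': array([ 0.1144657 , -0.46973271, -0.39019578]), 'moment': array([0.00483656, 0.01565789, 0.00172472]), 'finger_gap': 0.09181176027217912} 0.1901
```

View pics/top0.png

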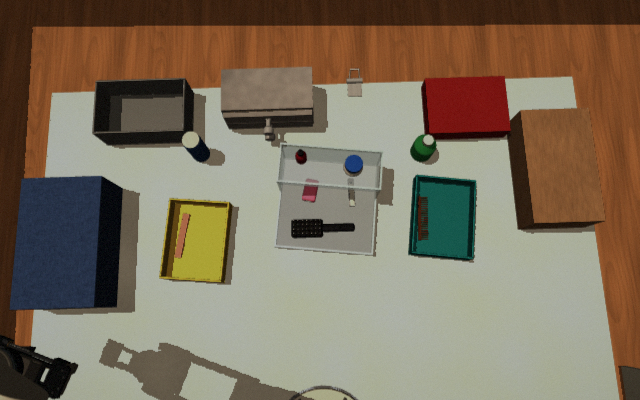

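View pics/scene0.png

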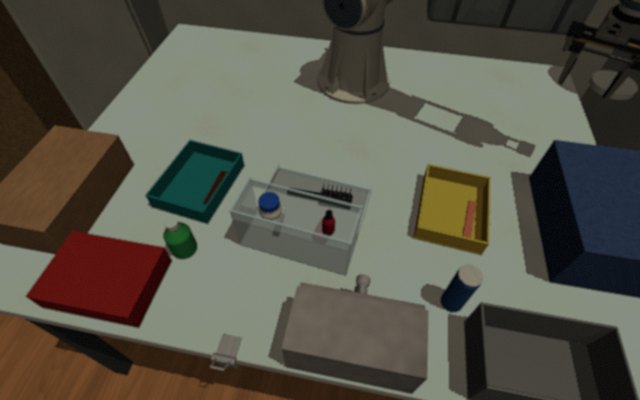

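The top view (0) shows the teal bin on the right (about 443,217) and the yellow bin on the left (197,240). The organiser is centred near (330,200), with the brush at (292–355,228), the case at (310,190) and the clipper at (351,192). The polish is at (301,157) and the jar at (354,164). The scene view shows the same layout from behind the organiser.

```bash
python3 - <<'E'
from h import *
z=np.load("pics/top0.npz"); im,d=z["im"],z["d"]; hsv=cv2.cvtColor(im,cv2.COLOR_RGB2HSV); C=cloud("top",d)
def roi(m,u0,u1,v0,v1):
    o=np.zeros_like(m);o[v0:v1,u0:u1]=m[v0:v1,u0:u1];return o
H,S,V=[hsv[...,i].astype(int) for i in range(3)]
M={"teal":((H>80)&(H<100)&(S>120),400,490,165,270,.05),"yellow":((H>20)&(H<35)&(S>150),150,240,190,290,.05),
"brush":((V<70),280,365,210,245,.018),"case":(((H>160)|(H<8))&(S>70),295,325,176,205,.028),
"clip":((V<0),335,365,170,212,.02)}
for k,(m,a,b,c,e,h) in M.items():
    m=roi(m.astype(np.uint8),a,b,c,e)
    if not m.any(): continue
    v,u=np.nonzero(m); P=C[v,u]
    r=cv2.minAreaRect(np.c_[u,v].astype(np.float32)); bx=cv2.boxPoints(r)
    print(k,len(u),"z pct",np.percentile(P[:,2],[2,50,98]).round(3))
    W=np.array([ray("top",*q,h)[:2] for q in bx]); print((W*1000).round(0).tolist(), "c",(W.mean(0)*1000).round(0), "sides",(np.linalg.norm(W-np.roll(W,-1,0),axis=1)*1000).round(0))
big=cv2.resize(im[130:265,260:395],None,fx=4.4,fy=4.4,interpolation=cv2.INTER_CUBIC)
cv2.imwrite("pics/crop0.png",big[:,:,::-1])
for v in (145,150,180,187,192,195,200,215,250): print(v,[(u,*(C[v,u]*1000).round(0).astype(int)) for u in (282,330,376)])
E
```

```text
teal 4580 z pct [-0.001  0.006  0.052]
[[445.0, -233.0], [659.0, -262.0], [643.0, -431.0], [429.0, -397.0]] c [ 544. -331.] sides [216. 170. 216. 164.]
yellow 3818 z pct [-0.001  0.005  0.052]
[[410.0, 406.0], [623.0, 392.0], [600.0, 221.0], [389.0, 241.0]] c [505. 315.] sides [213. 173. 212. 167.]
brush 831 z pct [0.01  0.02  0.046]
[[556.0, 68.0], [550.0, -100.0], [502.0, -98.0], [507.0, 69.0]] c [529. -15.] sides [168.  48. 167.  48.]
case 206 z pct [0.013 0.027 0.111]
[[606.0, 40.0], [648.0, 30.0], [639.0, -5.0], [598.0, 4.0]] c [623.  17.] sides [43. 37. 42. 36.]
145 [(282, np.int64(728), np.int64(81), np.int64(128)), (330, np.int64(763), np.int64(-44), np.int64(7)), (376, np.int64(760), np.int64(-173), np.int64(0))]
150 [(282, np.int64(720), np.int64(83), np.int64(111)), (330, np.int64(712), np.int64(-40), np.int64(124)), (376, np.int64(704), np.int64(-155), np.int64(137))]
180 [(282, np.int64(636), np.int64(83), np.int64(132)), (330, np.int64(637), np.int64(-37), np.int64(109)), (376, np.int64(633), np.int64(-154), np.int64(109))]
187 [(282, np.int64(649), np.int64(92), np.int
[... 193 characters left out ...]
t64(-39), np.int64(2)), (376, np.int64(612), np.int64(-157), np.int64(65))]
195 [(282, np.int64(626), np.int64(92), np.int64(3)), (330, np.int64(621), np.int64(-39), np.int64(5)), (376, np.int64(603), np.int64(-156), np.int64(69))]
200 [(282, np.int64(612), np.int64(93), np.int64(2)), (330, np.int64(607), np.int64(-38), np.int64(3)), (376, np.int64(324), np.int64(-3), np.int64(1377))]
215 [(282, np.int64(571), np.int64(94), np.int64(-1)), (330, np.int64(565), np.int64(-37), np.int64(7)), (376, np.int64(562), np.int64(-161), np.int64(3))]
250 [(282, np.int64(476), np.int64(95), np.int64(0)), (330, np.int64(469), np.int64(-33), np.int64(19)), (376, np.int64(468), np.int64(-156), np.int64(-4))]
```

View pics/crop0.png

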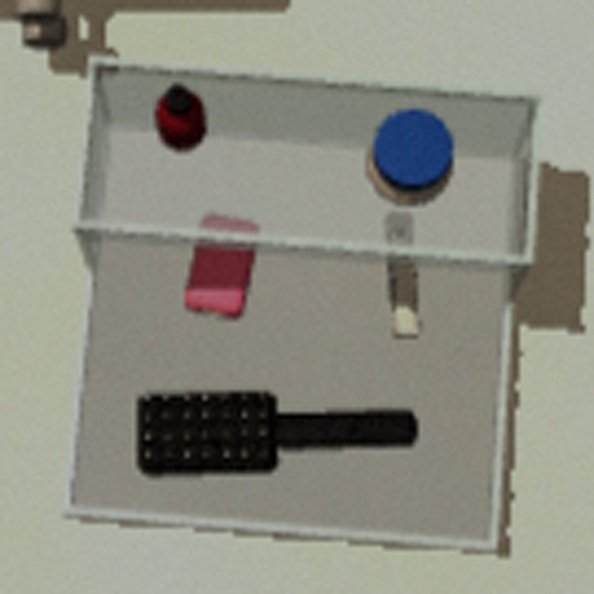

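The crop (scale 4.4, origin 260,130) shows these pixel positions:
- **Lip:** its corners are at (68,515) and (502,550).
- **Upper front rim:** it runs from (78,228) to (528,262).
- **Case:** its corners are (185,308), (240,318), (258,222) and (205,213).
- **Clipper:** its front end is at (406,335) and its back end at (399,213), below the jar at (412,150).

```bash
python3 - <<'E'
from h import *
def c(px,py,z): return (ray("top",260+(px+.5)/4.4-.5,130+(py+.5)/4.4-.5,z)[:2]*1000).round(1)
print("lip",c(68,515,.018),c(502,550,.018)); print("rim",c(78,228,.132),c(528,262,.132))
print("back",c(93,60,.137),c(535,100,.137))
print("case top z28",[c(*q,.028) for q in((185,292),(240,298),(258,222),(205,213))],"bottom front z4",c(187,308,.006),c(238,318,.006))
print("clip z20",[c(*q,.02) for q in((393,333),(419,335),(412,213),(387,213))])
print("brush head z14",[c(*q,.018) for q in((140,470),(277,470),(277,395),(140,395))],"handle",[c(*q,.02) for q in((277,444),(415,444),(415,411),(277,415))])
print("jar",c(412,150,.151),"polish",c(180,98,.177))
# refined clip mask via scene too
z=np.load("pics/top0.npz"); C=cloud("top",z["d"])
for n,(u,v) in {"case":(308,195),"casefront":(308,198),"clipfront":(352,203),"clip":(351.5,196),"brushhandle":(340,227),"head":(307,228),"jar":(353,164)}.items(): print(n,(C[int(v),int(u)]*1000).round(0))
im=z["im"]
# bins: rim pixels with z>0.042
for k,(a,b,cc,e) in {"hair":(400,490,165,270),"nail":(150,240,190,290)}.items():
    P=C[cc:e,a:b].reshape(-1,3); P=P[(P[:,2]>.044)&(P[:,2]<.058)]
    r=cv2.minAreaRect((P[:,:2]*1000).astype(np.float32)); print(k,len(P),r)
P=C[140:195,270:390].reshape(-1,3)
E
```

```text
lip [483.2 112.1] [ 453.6 -147.3]
rim [632.4  94.4] [ 604.1 -158.8]
back [729.9  83.8] [ 697.4 -167.7]
case top z28 [array([615.8,  38. ]), array([610.9,   4.6]), array([658.1,  -7.9]), array([664.9,  24.4])] bottom front z4 [610.4  37.7] [603.    6.4]
clip z20 [array([587.6, -88. ]), array([ 585.8, -103.8]), array([ 662.6, -103.1]), array([663.1, -87.7])]
brush head z14 [array([509. ,  68.3]), array([506.2, -14.3]), array([552. , -15.9]), array([554.8,  67.3])] handle [array([521.7, -14.9]), array([518.9, -98.2]), array([539.1, -99.1]), array([539.4, -15.5])]
jar [666.4 -95.2] polish [693.2  33.4]
case [618.  21.  26.]
casefront [610.  21.  27.]
clipfront [594. -96.  21.]
clip [614. -95.  17.]
brushhandle [530. -62.  20.]
head [531.  26.  15.]
jar [666. -95. 149.]
hair 573 ((545.33544921875, -332.5826721191406), (161.217529296875, 210.2462615966797), 82.3990707397461)
nail 595 ((505.9217834472656, 318.6493835449219), (161.3617401123047, 210.18418884277344), 84.47684478759766)
```

Measured positions in world mm:
- **Organiser:** edge middle about (618,−32), yaw −6.4°.
- **Brush:** the handle-to-head junction is near (530,−15), axis yaw about 88.5°.
- **Case:** centre about (632,14), yaw −12°.
- **Clipper:** centre about (625,−96), yaw 0°.
- **Bins:** hair bin at (545,−333), nail bin at (506,319).

The gripper body may be too wide to clear the upper tray above the brush, so I'm moving over the brush and measuring the body there.

```bash
python3 -m crank '[[0.01,-0.06,0.0,0,0,-10,60],[0.02,-0.12,0.0,0,0,-20,130],[0.03,-0.18,0.0,0,0,-30,130],[0.05,-0.24,0.0,0,0,-40,130],[0.09,-0.3,0.0,0,0,-50,130],[0.14,-0.36,0.0,0,0,-60,130],[0.18,-0.41,0.0,0,0,-69.7,130],[0.22,-0.46,0.0,0,0,-69.7,130],[0.26,-0.52,0.0,0,0,-69.7,130],[0.299,-0.57,0,0,0,-69.7,130],[0.299,-0.61,0,0,0,-69.7,130],[0.299,-0.61,0,0,0,-69.7,130],[0.299,-0.61,0,0,0,-69.7,130]]' 20
python3 - <<'E'
from h import *
save("scene","scene1.png"); o=env.get_obs(); print(o["joint_positions"].round(1))
z=np.load("pics/scene1.npz"); C=cloud("scene",z["d"]); P=C.reshape(-1,3); P=P[(z["d"].reshape(-1)>0)]
t=o["eef_pos"]; 
for a,b in((-.20,-.15),(-.15,-.11),(-.11,-.085),(-.085,-.05),(-.05,-.01),(0.01,.05)):
    Q=P[(abs(P[:,0]-t[0])<.14)&(abs(P[:,1]-t[1])<.14)&(P[:,2]>t[2]+a)&(P[:,2]<t[2]+b)]-t
    if len(Q): print(a,b,len(Q),(np.percentile(Q,1,axis=0)*1000).round(0),(np.percentile(Q,99,axis=0)*1000).round(0))
E
```

```text
time: 1.72
eef_pos: [0.5299, -0.0297, 0.4043]
ee_rot: [-179.9, -0.0, 88.5]
contact_force: [-0.8, 0.2, 0.2]
finger_gap: 0.0452
[ -3.3  11.8 105.1   0.   63.1  -1.9]
-0.2 -0.15 130 [ -31.   -9. -188.] [  40.   12. -151.]
-0.15 -0.11 36 [ -34.   -8. -150.] [  40.   13. -110.]
-0.11 -0.085 332 [ -80.  -31. -109.] [ 88.  34. -85.]
-0.085 -0.05 1532 [-83. -31. -85.] [ 95.  34. -51.]
-0.05 -0.01 353 [ -9. -27. -50.] [ 35.  32. -10.]
0.01 0.05 976 [  0. -36.  16.] [41. 41. 50.]
```

View pics/scene1.png

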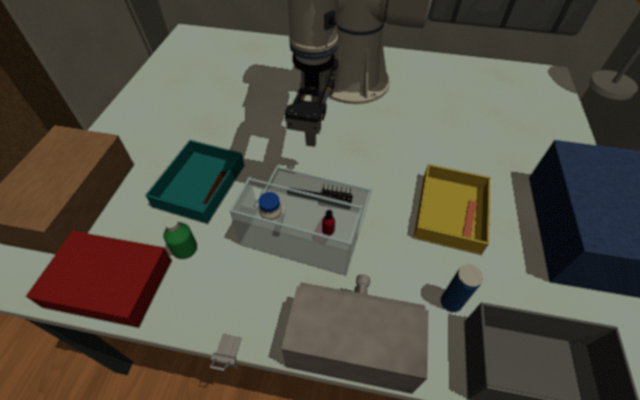

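The scene view and depth cloud show the hand over the tray (about 308,110). Its wide bar, about ±94 mm along the jaws, would hit the upper tray if I gripped the brush upright here. I'll rake the brush about 16 mm toward the lip first, with the jaws shut and turned.

```bash
cat >> h.py <<'E'
from scipy.spatial.transform import Rotation as Rn
def go(gp,psi,th,jaw="perp",flip=False,cur=None):
    """shift and rotvec from the present pose to grasp point gp (m), heading psi, tilt th from down (deg); returns new pose"""
    if cur is None:
        o=env.get_obs(); cur=(o["eef_pos"],Rn.from_euler("xyz",o["ee_rot"],degrees=True))
    p,t=np.radians([psi,th]); h=np.array([np.cos(p),np.sin(p),0]); k=np.array([0,0,1.])
    a=np.sin(t)*h-np.cos(t)*k
    y=np.cross(k,h) if jaw=="perp" else np.cos(t)*h+np.sin(t)*k
    if flip: y=-y
    R=Rn.from_matrix(np.c_[np.cross(y,a),y,a]); tcp=np.array(gp)-.171*a
    print("shift",(tcp-cur[0]).round(4),"turn",(R*cur[1].inv()).as_rotvec(degrees=True).round(1)); return tcp,R
E
python3 - <<'E'
from h import *
o=env.get_obs(); c=(o["eef_pos"],Rn.from_euler("xyz",o["ee_rot"],degrees=True))
for f in(False,True):
    go([.566,0,.10],-1.5,20,flip=f,cur=c)
    go([.566,0,.028],-1.5,20,flip=f,cur=c); go([.544,0,.028],-1.5,20,flip=f,cur=c)
E
```

```text
shift [-0.0221  0.0303 -0.1437] turn [-16.1 -15.4  88.9]
shift [-0.0221  0.0303 -0.2157] turn [-16.1 -15.4  88.9]
shift [-0.0441  0.0303 -0.2157] turn [-16.1 -15.4  88.9]
shift [-0.0221  0.0303 -0.1437] turn [ 15.2 -16.1 -89.1]
shift [-0.0221  0.0303 -0.2157] turn [ 15.2 -16.1 -89.1]
shift [-0.0441  0.0303 -0.2157] turn [ 15.2 -16.1 -89.1]
```

```bash
python3 -m crank '[[-0.01,0.01,0,-4,-3.8,22,255],[-0.022,0.03,0,-8,-7.7,44,255],[-0.022,0.03,0,-16.1,-15.4,88.9,255],[-0.022,0.03,0,-16.1,-15.4,88.9,255],[-0.022,0.03,0,-16.1,-15.4,88.9,255],[-0.022,0.03,0,-16.1,-15.4,88.9,255],[-0.022,0.03,0,-16.1,-15.4,88.9,255],[-0.022,0.03,-0.02,-16.1,-15.4,88.9,255],[-0.022,0.03,-0.06,-16.1,-15.4,88.9,255],[-0.022,0.03,-0.11,-16.1,-15.4,88.9,255],[-0.022,0.03,-0.15,-16.1,-15.4,88.9,255],[-0.022,0.03,-0.18,-16.1,-15.4,88.9,255],[-0.022,0.03,-0.2,-16.1,-15.4,88.9,255],[-0.022,0.03,-0.215,-16.1,-15.4,88.9,255],[-0.022,0.03,-0.215,-16.1,-15.4,88.9,255],[-0.027,0.03,-0.215,-16.1,-15.4,88.9,255],[-0.032,0.03,-0.215,-16.1,-15.4,88.9,255],[-0.037,0.03,-0.215,-16.1,-15.4,88.9,255],[-0.042,0.03,-0.215,-16.1,-15.4,88.9,255],[-0.044,0.03,-0.215,-16.1,-15.4,88.9,255]]' 20
python3 - <<'E'
from h import *
o=env.get_obs(); a=Rn.from_euler("xyz",o["ee_rot"],degrees=True).as_matrix()[:,2]; print((o["eef_pos"]+.171*a).round(4),a.round(3),o["joint_positions"].round(0))
E
```

```text
time: 4.28
eef_pos: [0.4861, 0.0006, 0.19]
ee_rot: [179.9, 20.1, 178.5]
contact_force: [1.8, -1.1, 2.4]
finger_gap: 0.0006
[ 0.545  -0.0007  0.0295] [ 0.344 -0.008 -0.939] [  0.  25. 126.  -3.   9. -85.]
```

```bash
python3 -m crank '[[0.006,0,0,0,0,0,255],[0.006,0,0.04,0,0,0,255],[0.006,0,0.1,0,0,0,200],[-0.02,-0.03,0.16,5,5,-28,133],[-0.07,-0.05,0.2,16.1,15.4,-88.9,133],[-0.12,-0.05,0.2,16.1,15.4,-88.9,133],[-0.12,-0.05,0.2,16.1,15.4,-88.9,133],[-0.12,-0.05,0.2,16.1,15.4,-88.9,133],[-0.12,-0.05,0.2,16.1,15.4,-88.9,133],[-0.12,-0.05,0.2,16.1,15.4,-88.9,133],[-0.12,-0.05,0.2,16.1,15.4,-88.9,133],[-0.12,-0.05,0.2,16.1,15.4,-88.9,133]]' 20
python3 - <<'E'
from h import *
im,d=save("top","top2.png")
cv2.imwrite("pics/crop2.png",cv2.resize(im[130:265,260:395],None,fx=4.4,fy=4.4,interpolation=cv2.INTER_CUBIC)[:,:,::-1])
C=cloud("top",d); g=cv2.cvtColor(im,cv2.COLOR_RGB2GRAY)
m=(g<60); m[:200]=0;m[250:]=0;m[:,:280]=0;m[:,365:]=0
m=m&(C[...,2]<.06)
v,u=np.nonzero(m)
for c in range(u.min(),u.max()+1,4):
    s=v[u==c]
    if len(s): print(c,s.min(),s.max(),[ (ray("top",c,q,.019)[:2]*1000).round(0).tolist() for q in(s.min()-.5,s.max()+.5)])
E
```

```text
time: 5.78
eef_pos: [0.3664, -0.0493, 0.3896]
ee_rot: [-179.9, -0.1, 88.3]
contact_force: [0.1, 0.1, -0.8]
finger_gap: 0.0438
292 229 244 [[530.0, 66.0], [487.0, 67.0]]
296 227 245 [[535.0, 55.0], [484.0, 57.0]]
300 227 245 [[535.0, 45.0], [484.0, 46.0]]
304 227 245 [[534.0, 34.0], [484.0, 36.0]]
308 227 245 [[534.0, 24.0], [483.0, 25.0]]
312 227 244 [[534.0, 13.0], [486.0, 14.0]]
316 227 243 [[533.0, 2.0], [488.0, 4.0]]
320 227 244 [[533.0, -8.0], [485.0, -7.0]]
324 232 239 [[519.0, -19.0], [498.0, -18.0]]
328 232 237 [[519.0, -29.0], [503.0, -29.0]]
332 232 237 [[518.0, -40.0], [502.0, -39.0]]
336 232 237 [[518.0, -50.0], [502.0, -50.0]]
340 232 237 [[518.0, -61.0], [502.0, -60.0]]
344 232 237 [[517.0, -72.0], [501.0, -71.0]]
348 232 237 [[517.0, -82.0], [501.0, -82.0]]
352 232 237 [[517.0, -93.0], [501.0, -92.0]]
356 238 238 [[500.0, -103.0], [498.0, -103.0]]
```

View pics/crop2.png

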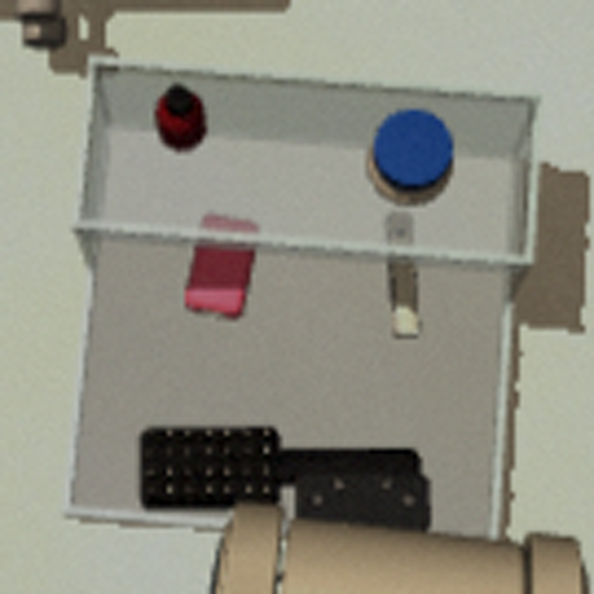

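The brush moved about 20 mm. Its handle centre is now x≈510, leaving about 5 mm for the near finger at the lip and about 10 mm between the body and the upper tray. I'll descend with a 3° tilt.

```bash
python3 - <<'E'
from h import *
o=env.get_obs(); c=(o["eef_pos"],Rn.from_euler("xyz",o["ee_rot"],degrees=True))
for f in(False,True): go([.5105,-.030,.027],-1.8,3,"along",flip=f,cur=c)
E
```

```text
shift [ 0.1352  0.0196 -0.1918] turn [-0.2 -3.1  0.1]
shift [ 0.1352  0.0196 -0.1918] turn [   4.5   -0.  -179.9]
```

```bash
python3 -m crank '[[0.06,0.02,0,0,-3,0,166],[0.11,0.02,-0.02,0,-3,0,166],[0.135,0.0195,-0.06,0,-3,0,166],[0.135,0.0195,-0.1,0,-3,0,166],[0.135,0.0195,-0.13,0,-3,0,166],[0.135,0.0195,-0.15,0,-3,0,166],[0.135,0.0195,-0.165,0,-3,0,166],[0.135,0.0195,-0.175,0,-3,0,166],[0.135,0.0195,-0.182,0,-3,0,166],[0.135,0.0195,-0.187,0,-3,0,166],[0.135,0.0195,-0.191,0,-3,0,166]]' 20
```

```text
time: 7.2
eef_pos: [0.5013, -0.0298, 0.1988]
ee_rot: [177.0, -0.1, 88.6]
contact_force: [0.0, 0.1, -0.5]
finger_gap: 0.032
```

```bash
python3 -m crank '[[0,0,0,0,0,0,255],[0,0,0,0,0,0,255],[0,0,0,0,0,0,255],[0,0,0,0,0,0,255],[0,0,0.005,0,0,0,255],[0,0,0.015,0,0,0,255],[-0.002,0,0.03,0,0,0,255],[-0.005,0,0.06,0,0,0,255],[-0.01,0,0.1,0,0,0,255],[-0.02,0,0.15,0,0,0,255],[-0.03,0,0.19,0,0,0,255],[-0.03,0,0.19,0,0,0,255]]' 35
python3 - <<'E'
from h import *
save("scene","scene3.png"); im=np.load("pics/scene3.npz")["im"][60:260,140:400]
cv2.imwrite("pics/s3.png",cv2.resize(im,None,fx=2.5,fy=2.5)[:,:,::-1]); print(env.get_obs()["joint_positions"].round(0))
E
```

```text
time: 8.7
eef_pos: [0.4712, -0.0298, 0.3926]
ee_rot: [176.6, -0.1, 88.6]
contact_force: [-0.9, -0.0, -1.4]
finger_gap: 0.0215
[ -4.   6. 114.   0.  57.  -3.]
```

View pics/s3.png

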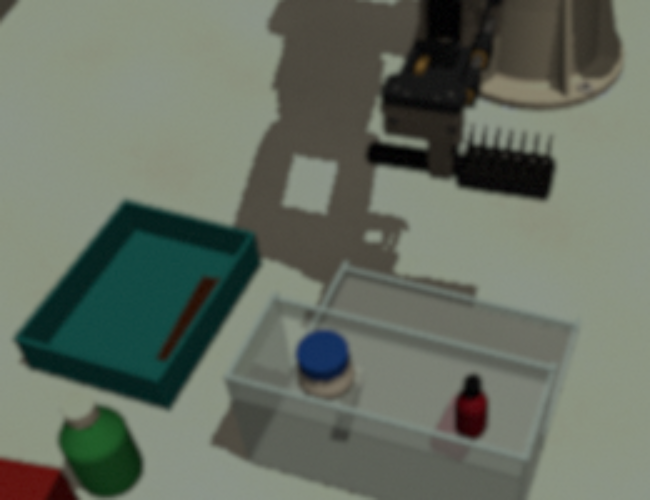

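The scene crop shows the brush held level by its handle (about 450,165) and clear of the tray, with the gap at 21.5 mm. Next I'll work out its placing in the −y half of the teal bin, with the head toward the robot.

```bash
cat >> h.py <<'E'
def binp(b,x,y,z):
    (X,Y,w)={"hair":(.5453,-.3326,-7.6),"nail":(.5059,.3186,-5.5)}[b]; w=np.radians(w)
    return [X+x*np.cos(w)-y*np.sin(w),Y+x*np.sin(w)+y*np.cos(w),z]
E
python3 - <<'E'
from h import *
o=env.get_obs(); c=(o["eef_pos"],Rn.from_euler("xyz",o["ee_rot"],degrees=True))
for z in(.2,.031): go(binp("hair",.016,-.038,z),82.4,0,"along",cur=c)
z=np.load("pics/top2.npz"); C=cloud("top",z["d"]); hsv=cv2.cvtColor(z["im"],cv2.COLOR_RGB2HSV)
# loose comb / file in bin axes
for b,(a,e,s,t) in {"hair":(405,480,180,256),"nail":(165,232,202,280)}.items():
    X=np.array(binp(b,0,0,0)); w=np.radians({"hair":-7.6,"nail":-5.5}[b]); P=C[s:t,a:e].reshape(-1,3)-X; h=hsv[s:t,a:e,0].reshape(-1)
    q=np.c_[P[:,0]*np.cos(w)+P[:,1]*np.sin(w),-P[:,0]*np.sin(w)+P[:,1]*np.cos(w)]
    m=(h<16)&(abs(q[:,0])<.095)&(abs(q[:,1])<.07); print(b,m.sum(),(np.percentile(q[m],[3,50,97],axis=0)*1000).round(0).tolist())
E
```

```text
shift [ 0.0852 -0.3426 -0.0196] turn [-2.3  2.6 83.8]
shift [ 0.0852 -0.3426 -0.1886] turn [-2.3  2.6 83.8]
hair 191 [[-56.0, 36.0], [-6.0, 55.0], [51.0, 62.0]]
nail 292 [[-41.0, 35.0], [13.0, 45.0], [69.0, 56.0]]
```

```bash
python3 -m crank '[[0.01,-0.04,0,0,0,10,255],[0.02,-0.09,0,0,0,20,255],[0.03,-0.14,0,-0.5,0.6,30,255],[0.045,-0.19,0,-1,1,40,255],[0.055,-0.23,0,-1,1,50,255],[0.07,-0.28,0,-1.5,1.7,60,255],[0.08,-0.32,0,-2,2.2,70,255],[0.085,-0.3425,-0.02,-2.3,2.6,83.8,255],[0.085,-0.3425,-0.04,-2.3,2.6,83.8,255],[0.085,-0.3425,-0.08,-2.3,2.6,83.8,255],[0.085,-0.3425,-0.11,-2.3,2.6,83.8,255],[0.085,-0.3425,-0.14,-2.3,2.6,83.8,255],[0.085,-0.3425,-0.16,-2.3,2.6,83.8,255],[0.085,-0.3425,-0.175,-2.3,2.6,83.8,255],[0.085,-0.3425,-0.183,-2.3,2.6,83.8,255],[0.085,-0.3425,-0.188,-2.3,2.6,83.8,255],[0.085,-0.3425,-0.188,-2.3,2.6,83.8,255]]'
```

```text
time: 10.88
eef_pos: [0.5564, -0.3725, 0.2012]
ee_rot: [-179.8, 0.0, 172.4]
contact_force: [-0.3, 0.5, -1.6]
finger_gap: 0.0217
```

```bash
python3 -m crank '[[0,0,-0.001,0,0,0,255],[0,0,-0.002,0,0,0,255],[0,0,-0.002,0,0,0,180],[0,0,-0.002,0,0,0,170],[0,0,-0.002,0,0,0,168],[0,0,0.01,0,0,0,168],[0,0,0.04,0,0,0,168],[0,0,0.09,0,0,0,130],[-0.03,0.05,0.14,0,0,0,102],[-0.1,0.1,0.16,0,0,0,102],[-0.15,0.16,0.16,0,0,0,102],[-0.18,0.22,0.16,0,0,0,102],[-0.2,0.27,0.16,0,0,0,102],[-0.2,0.3,0.16,0,0,0,102],[-0.2,0.3,0.16,0,0,0,102]]'
python3 - <<'E'
from h import *
im,d=save("top","top4.png"); C=cloud("top",d); print(env.get_obs()["joint_positions"].round(0))
cv2.imwrite("pics/crop4.png",cv2.resize(im[130:280,260:490],None,fx=3.4,fy=3.4,interpolation=cv2.INTER_CUBIC)[:,:,::-1])
E
```

```text
time: 12.75
eef_pos: [0.3545, -0.07, 0.3613]
ee_rot: [-179.8, 0.0, 172.6]
contact_force: [0.8, -0.9, -0.0]
finger_gap: 0.0556
[-11.  -1. 126.  -0.  55. -94.]
```

View pics/crop4.png

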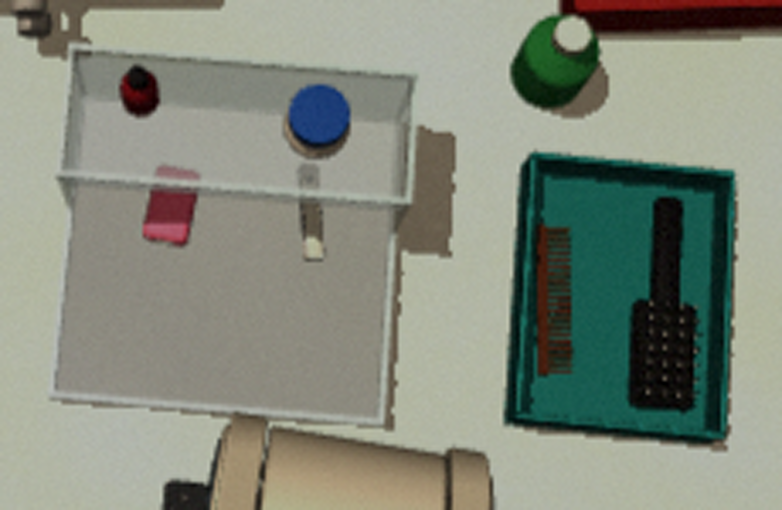

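The crop shows the brush lying in the teal bin's right half (662,310), with the comb untouched at (555,300). The case and clipper haven't moved. Next I'll refine the case and clipper poses from row-wise edges.

```bash
python3 - <<'E'
from h import *
z=np.load("pics/top4.npz"); im=z["im"]; hsv=cv2.cvtColor(im,cv2.COLOR_RGB2HSV).astype(int); C=cloud("top",z["d"])
m=((hsv[...,0]>160)|(hsv[...,0]<5))&(hsv[...,1]>45)
for v in range(176,206):
    u=np.nonzero(m[v,295:330])[0]+295
    if len(u): a=ray("top",u.min()-.5,v,.028);b=ray("top",u.max()+.5,v,.028); print(v,u.min(),u.max(),"x %.0f y %.0f..%.0f mid(%.0f,%.0f)"%(a[0]*1e3,a[1]*1e3,b[1]*1e3,(a+b)[0]*500,(a+b)[1]*500),"z",(C[v,(u.min()+u.max())//2,2]*1000).round(0))
print("clip: sat / value rows")
for v in range(176,210,2):
    print(v, im[v,343:362].mean(1).round(0).astype(int).tolist(), "x %.0f"%(ray("top",352,v,.02)[0]*1e3), (C[v,351,2]*1e3).round(0))
print([(u,(ray("top",u,200,.02)[1]*1e3).round(0)) for u in(346,350,354,358)])
E
```

```text
179 307 309 x 662 y 24..16 mid(662,20) z 102.0
180 306 315 x 659 y 26..-0 mid(659,13) z 109.0
181 307 317 x 657 y 24..-6 mid(656,9) z 109.0
185 305 309 x 646 y 30..16 mid(645,23) z 117.0
186 304 316 x 643 y 32..-3 mid(642,15) z 107.0
187 304 317 x 640 y 32..-5 mid(640,14) z 29.0
188 304 317 x 638 y 32..-5 mid(637,14) z 34.0
189 304 317 x 635 y 33..-5 mid(634,14) z 26.0
190 304 316 x 632 y 33..-2 mid(631,15) z 22.0
191 303 316 x 629 y 35..-2 mid(629,17) z 29.0
192 303 316 x 627 y 35..-2 mid(626,17) z 30.0
193 303 316 x 624 y 36..-2 mid(623,17) z 30.0
194 303 316 x 621 y 36..-2 mid(620,17) z 26.0
195 302 315 x 618 y 38..1 mid(618,20) z 31.0
196 302 315 x 616 y 38..1 mid(615,20) z 32.0
197 302 315 x 613 y 38..1 mid(612,20) z 24.0
198 302 315 x 610 y 39..1 mid(610,20) z 24.0
199 302 315 x 607 y 39..1 mid(607,20) z 29.0
200 303 314 x 605 y 36..4 mid(604,20) z 22.0
201 310 314 x 601 y 17..4 mid(601,11) z 22.0
202 312 312 x 598 y 12..9 mid(598,11) z 14.0
clip: sat / value rows
176 [157, 156, 161, 158, 158, 158, 133, 101, 101, 91, 90, 90, 116, 112, 152, 158, 155, 157, 159] x 668 120.0
178 [1
[... 1137 characters left out ...]
 130, 136, 134, 134, 131, 132, 133] x 607 23.0
200 [137, 135, 136, 134, 136, 136, 106, 166, 172, 167, 116, 83, 130, 135, 134, 136, 136, 135, 131] x 602 20.0
202 [137, 134, 134, 137, 137, 135, 134, 162, 168, 168, 166, 144, 126, 134, 135, 135, 130, 134, 133] x 596 18.0
204 [134, 134, 137, 136, 133, 136, 132, 156, 169, 170, 164, 154, 114, 129, 135, 134, 130, 134, 135] x 591 18.0
206 [136, 135, 135, 137, 136, 136, 109, 79, 89, 95, 93, 91, 130, 133, 135, 134, 133, 134, 133] x 585 7.0
208 [134, 136, 134, 136, 132, 136, 135, 134, 134, 133, 133, 131, 135, 134, 133, 134, 135, 134, 131] x 580 5.0
[(346, np.float64(-81.0)), (350, np.float64(-92.0)), (354, np.float64(-102.0)), (358, np.float64(-113.0))]
```

```bash
cat >> h.py <<'E'
def ori(q): return Rn.from_euler("ZYZYZ",[q[0],q[1]+q[2],q[3],q[4],q[5]+90],degrees=True)
def fk(q,k):
    a1,d1,a2,L,e,d6=k; s=np.radians(q[1]); t=np.radians(q[1]+q[2]); R=ori(q)
    w=np.array([a1+a2*np.sin(s)+L*np.sin(t)+e*np.cos(t),0,d1+a2*np.cos(s)+L*np.cos(t)-e*np.sin(t)])
    return Rn.from_euler("z",q[0],degrees=True).apply(w)+R.apply([0,0,d6]),R
E
python3 - <<'E'
from h import *
from scipy.optimize import least_squares
o=env.get_obs(); q=o["joint_positions"]; print(q.round(2))
D=[([68.158,20.259,93.623,0,66.185,-.138],[.23106,.58051,.40404],1),(list(q),list(o["eef_pos"]),1),([-3.3,11.8,105.1,0,63.1,-1.9],[.5299,-.0297,.4043],.5),([0,25,126,-3,9,-85],[.4861,.0006,.19],.1),([-4,6,114,0,57,-3],[.4712,-.0298,.3926],.1)]
print((ori(q).inv()*Rn.from_euler("xyz",o["ee_rot"],degrees=True)).magnitude())
best=min((least_squares(lambda k:np.concatenate([(fk(a,k)[0]-b)*w for a,b,w in D]+[np.array(k)*0.001]),x0) for x0 in ([0,.3,.4,.4,0,.1],[.05,.4,.4,.4,-.05,.1],[.0,.18,.43,.42,0,.15])),key=lambda r:r.cost)
print(best.x.round(4),best.cost); 
for a,b,w in D: print(((fk(a,best.x)[0]-b)*1000).round(1))
np.save("k.npy",best.x)
E
```

```text
[-11.38  -0.96 125.94  -0.18  54.96 -93.83]Traceback (most recent call last):
  File "<stdin>", line 5, in <module>
  File "h.py", line 31, in ori
    def ori(q): return Rn.from_euler("ZYZYZ",[q[0],q[1]+q[2],q[3],q[4],q[5]+90],degrees=True)
                       ~~~~~~~~~~~~~^^^^^^^^^^^^^^^^^^^^^^^^^^^^^^^^^^^^^^^^^^^^^^^^^^^^^^^^^
  File "scipy/spatial/transform/_rotation.pyx", line 1413, in scipy.spatial.transform._rotation.Rotation.from_euler
ValueError: Expected axis specification to be a non-empty string of upto 3 characters, got ZYZYZ
```

```bash
sed -i 's/^def ori.*/def ori(q): return Rn.from_euler("ZY",[q[0],q[1]+q[2]],degrees=True)*Rn.from_euler("ZYZ",[q[3],q[4],q[5]+90],degrees=True)/' h.py
python3 - <<'E'
from h import *
from scipy.optimize import least_squares
o=env.get_obs(); q=o["joint_positions"]
D=[([68.158,20.259,93.623,0,66.185,-.138],[.23106,.58051,.40404],1),(list(q),list(o["eef_pos"]),1),([-3.3,11.8,105.1,0,63.1,-1.9],[.5299,-.0297,.4043],.5),([0,25,126,-3,9,-85],[.4861,.0006,.19],.1),([-4,6,114,0,57,-3],[.4712,-.0298,.3926],.1)]
print("ori err deg",np.degrees((ori(q).inv()*Rn.from_euler("xyz",o["ee_rot"],degrees=True)).magnitude()))
best=min((least_squares(lambda k:np.concatenate([(fk(a,k)[0]-b)*w for a,b,w in D]+[np.array(k)*0.001]),x0) for x0 in ([0,.3,.4,.4,0,.1],[.05,.4,.4,.4,-.05,.1],[.0,.18,.43,.42,0,.15])),key=lambda r:r.cost)
print(best.x.round(4),best.cost); 
for a,b,w in D: print(((fk(a,best.x)[0]-b)*1000).round(1))
np.save("k.npy",best.x)
k=best.x
def ik(gp,psi,th,flip,x0):
    tcp,R=go(gp,psi,th,flip=flip)
    f=lambda x:np.r_[(fk(x,k)[0]-tcp)*10,(R.inv()*fk(x,k)[1]).as_rotvec()]
    r=least_squares(f,x0,bounds=([-150,-52,3.4,-74,0,-172],[150,120,152,254,154,172])); print(r.x.round(1),r.cost); return r.x
for name,c,psi in(("case",np.array([.632,.0145,.027]),-12.5),("clip",np.array([.6255,-.096,.025]),0)):
    h=np.array([np.cos(np.radians(psi)),np.sin(np.radians(psi)),0])
    for th in(40,48):
        for fl in(False,True): print(name,th,fl); ik(c-.01*h,psi,th,fl,[0,20,125,178,25,-90]); ik(c-.01*h,psi,th,fl,[0,20,125,178,25,90])
E
```

```text
ori err deg 2.3067052965717383e-14
[0.0011 0.2985 0.5668 0.4947 0.0609 0.1704] 2.938678436558458e-06
[ 1.4 -0.5 -0.1]
[-0.2 -1.5 -0. ]
[-0.2 -0.8  0.6]
[-0.6 -2.  -0. ]
[-5.1 -2.8 -0.6]
case 40 False
shift [ 0.1597  0.1109 -0.2034] turn [ -6.8 -39.4  -4.8]
[   4.3   30.3  124.2   65.1    0.  -140.8] 0.0448846692891409
shift [ 0.1597  0.1109 -0.2034] turn [ -6.8 -39.4  -4.8]
[  8.9  32.7 128.  217.   23.   72. ] 6.477552478475771e-21
case 40 True
shift [ 0.1597  0.1109 -0.2034] turn [-59.1  10.6 164.6]
[   8.9   32.7  128.   217.    23.  -108. ] 5.084977620387062e-22
shift [ 0.1597  0.1109 -0.2034] turn [-59.1  10.6 164.6]
[   8.9   32.7  128.   217.    23.  -108. ] 1.6616364652670102e-26
case 48 False
shift [ 0.143   0.1146 -0.22  ] turn [ -8.2 -47.3  -4.7]
[   4.9   31.3  125.3   70.8    0.  -146.4] 0.10925669447600747
shift [ 0.143   0.1146 -0.22  ] turn [ -8.2 -47.3  -4.7]
[ 10.8  36.8 131.5 208.9  37.5  82.4] 8.759987027751509e-31
case 48 True
shift [ 0.143   0.1146 -0.22  ] turn [-70.3  12.6 160.1]
[ 10.8  36.8 131.5 208.9  37.5 -97.6] 2.233657438313859e-31
shift [ 0.143   0.114
[... 407 characters left out ...]
  -4.1 -162.6]
[-13.6  32.8 128.7 156.6  22.4 -78.7] 6.710180667488178e-31
shift [ 0.1504 -0.0256 -0.2054] turn [  59.2   -4.1 -162.6]
[-13.6  32.8 128.7 156.6  22.4 -78.7] 2.3720600604248727e-28
clip 48 False
shift [ 0.1332 -0.0256 -0.222 ] turn [ -3.  -47.9   7.1]
[ -11.    31.5  125.4   48.6    0.  -147.7] 0.10326240613649337
shift [ 0.1332 -0.0256 -0.222 ] turn [ -3.  -47.9   7.1]
[-14.9  37.1 132.3 161.9  37.8  94.4] 5.999743629602615e-29
clip 48 True
shift [ 0.1332 -0.0256 -0.222 ] turn [  70.5   -4.8 -158.2]
[-14.9  37.1 132.3 161.9  37.8 -85.6] 5.589921385617809e-30
shift [ 0.1332 -0.0256 -0.222 ] turn [  70.5   -4.8 -158.2]
[-14.9  37.1 132.3 161.9  37.8 -85.6] 8.098527413385477e-19
```

The orientation model fits exactly and positions fit to about 2 mm (5 mm at worst). The tilted grasp needs the wrist flipped (j4≈180–210°), because j5 can't go below 0. I'm planning a joint-space swing and reading it out as rows.

```bash
cat >> h.py <<'E'
from scipy.optimize import least_squares
def pose(gp,psi,th,flip=True):
    p,t=np.radians([psi,th]); h=np.array([np.cos(p),np.sin(p),0]); a=np.sin(t)*h-[0,0,np.cos(t)]
    y=np.cross([0,0,1],h)*(-1 if flip else 1); return np.array(gp)-.171*a,Rn.from_matrix(np.c_[np.cross(y,a),y,a])
def ik(gp,psi,th,x0,flip=True):
    k=np.load("k.npy"); tcp,R=pose(gp,psi,th,flip)
    r=least_squares(lambda x:np.r_[(fk(x,k)[0]-tcp)*10,(R.inv()*fk(x,k)[1]).as_rotvec()],x0,bounds=([-150,-52,3.4,-74,0,-172],[150,120,152,254,154,172])); print("ik",r.x.round(1),"cost %.1e"%r.cost); return r.x
def now():
    o=env.get_obs(); return o["eef_pos"],Rn.from_euler("xyz",o["ee_rot"],degrees=True)
def rel(P,c): return (P[0]-c[0]).round(3).tolist()+(P[1]*c[1].inv()).as_rotvec(degrees=True).round(1).tolist()
E
python3 - <<'E'
from h import *
k=np.load("k.npy"); q0=env.get_obs()["joint_positions"]; c=now()
q1=ik([.50,.045,.20],-12.5,48,[0,20,125,205,40,-95])
N=22; pr=None
for i in range(1,N+1):
    P=fk(q0+(q1-q0)*i/N,k); tip=P[0]+P[1].apply([0,0,.19]); dR=0 if pr is None else np.degrees((P[1]*pr[1].inv()).magnitude()); pr=P
    print(i,rel(P,c),"tip",tip.round(2),"dR %.0f"%dR)
E
```

```text
ik [  21.5    3.   141.3  254.    25.4 -138.3] cost 4.4e-05
1 [0.006, 0.035, -0.003, 9.0, -2.3, -3.3] tip [ 0.37 -0.01  0.17] dR 0
2 [0.013, 0.069, -0.003, 17.8, -4.7, -7.0] tip [0.39 0.06 0.18] dR 10
3 [0.021, 0.1, 0.002, 26.2, -7.0, -11.1] tip [0.41 0.11 0.19] dR 10
4 [0.03, 0.128, 0.009, 34.2, -9.3, -15.7] tip [0.43 0.16 0.22] dR 10
5 [0.04, 0.151, 0.018, 41.8, -11.6, -20.8] tip [0.45 0.2  0.24] dR 9
6 [0.05, 0.17, 0.029, 49.0, -13.7, -26.4] tip [0.48 0.23 0.27] dR 9
7 [0.06, 0.184, 0.039, 55.6, -15.8, -32.5] tip [0.5  0.25 0.3 ] dR 9
8 [0.07, 0.193, 0.049, 61.8, -17.6, -39.0] tip [0.53 0.26 0.32] dR 9
9 [0.079, 0.199, 0.058, 67.3, -19.4, -46.1] tip [0.55 0.26 0.35] dR 9
10 [0.088, 0.2, 0.065, 72.2, -20.9, -53.7] tip [0.58 0.25 0.37] dR 9
11 [0.095, 0.198, 0.069, 76.5, -22.2, -61.7] tip [0.6  0.24 0.38] dR 9
12 [0.1, 0.194, 0.07, 80.1, -23.2, -70.2] tip [0.61 0.22 0.39] dR 9
13 [0.103, 0.188, 0.068, 83.0, -23.9, -79.1] tip [0.62 0.2  0.39] dR 9
14 [0.104, 0.18, 0.063, 85.2, -24.3, -88.3] tip [0.63 0.17 0.38] dR 9
15 [0.102, 0.171, 0.055, 86.6, -24.3, -97.8] tip [0.64 0.15 0.37] dR 9
16 [0.098, 0.163, 0.044, 87.2, -24.0, -107.6] tip [0.63 0.12 0.35] dR 9
17 [0.091, 0.156, 0.032, 87.0, -23.2, -117.6] tip [0.63 0.1  0.33] dR 9
18 [0.081, 0.149, 0.017, 86.0, -22.0, -127.7] tip [0.61 0.08 0.31] dR 9
19 [0.069, 0.145, 0.002, 84.3, -20.4, -137.9] tip [0.59 0.06 0.28] dR 9
20 [0.055, 0.142, -0.015, 81.8, -18.4, -148.1] tip [0.57 0.05 0.25] dR 9
21 [0.039, 0.141, -0.031, 78.6, -15.8, -158.2] tip [0.54 0.04 0.22] dR 9
22 [0.021, 0.143, -0.047, -71.0, 12.2, 160.0] tip [0.51 0.04 0.19] dR 9
```

```bash
python3 - <<'E'
from h import *
k=np.load("k.npy"); q0=env.get_obs()["joint_positions"]; c=now()
h=np.array([np.cos(np.radians(-12.5)),np.sin(np.radians(-12.5)),0]); g=np.array([.632,.0145,.027])-.01*h; a=np.sin(np.radians(48))*h-[0,0,np.cos(np.radians(48))]
qg=ik(g,-12.5,48,[10,36,131,209,37,-97])
for s in(.03,.06,.1,.14): qp=ik(g-s*a,-12.5,48,qg)
q1=ik([.53,.02,.2],-6,45,[0,20,125,195,40,-95])
N=20; pr=None
for i in range(1,N+1):
    P=fk(q0+(q1-q0)*i/N,k); tip=P[0]+P[1].apply([0,0,.19]); dR=0 if pr is None else np.degrees((P[1]*pr[1].inv()).magnitude()); pr=P
    print(i,rel(P,c),"tip",tip.round(2),"dR %.0f"%dR)
E
```

```text
ik [ 10.8  36.8 131.5 208.9  37.5 -97.6] cost 1.1e-18
ik [ 12.2  33.4 134.1 211.2  36.9 -98.7] cost 2.3e-24
ik [  13.8   29.8  136.5  214.    36.1 -100.3] cost 1.9e-30
ik [  16.2   24.4  139.4  219.    34.5 -103.6] cost 9.1e-21
ik [  19.    18.6  142.   226.    32.7 -108.8] cost 2.8e-28
ik [   8.9    2.9  138.2  244.2   11.6 -143.1] cost 6.1e-23
1 [0.009, 0.033, -0.003, 9.3, -3.4, -3.8] tip [ 0.38 -0.01  0.17] dR 0
2 [0.02, 0.063, -0.001, 18.2, -6.9, -8.1] tip [0.4  0.05 0.18] dR 10
3 [0.033, 0.09, 0.005, 26.5, -10.4, -13.1] tip [0.43 0.1  0.2 ] dR 10
4 [0.046, 0.112, 0.013, 34.2, -13.9, -18.6] tip [0.46 0.14 0.22] dR 10
5 [0.06, 0.129, 0.023, 41.4, -17.4, -24.7] tip [0.49 0.17 0.25] dR 10
6 [0.073, 0.14, 0.034, 47.9, -20.6, -31.5] tip [0.52 0.18 0.28] dR 10
7 [0.086, 0.146, 0.044, 53.8, -23.6, -38.8] tip [0.55 0.19 0.3 ] dR 10
8 [0.098, 0.148, 0.052, 58.9, -26.3, -46.7] tip [0.58 0.19 0.33] dR 10
9 [0.108, 0.145, 0.058, 63.4, -28.6, -55.2] tip [0.61 0.17 0.34] dR 10
10 [0.115, 0.139, 0.061, 67.1, -30.5, -64.2] tip [0.63 0.15 0.35] dR 10
11 [0.12, 0.131, 0.06, 70.0, -31.7, -73.6] tip [0.64 0.13 0.36] dR 10
12 [0.122, 0.122, 0.057, 72.3, -32.4, -83.4] tip [0.65 0.11 0.36] dR 10
13 [0.122, 0.113, 0.05, 73.8, -32.3, -93.4] tip [0.65 0.08 0.35] dR 10
14 [0.118, 0.105, 0.041, 74.6, -31.5, -103.7] tip [0.65 0.06 0.33] dR 10
15 [0.112, 0.098, 0.029, 74.8, -29.9, -114.2] tip [0.64 0.04 0.31] dR 10
16 [0.103, 0.093, 0.016, 74.3, -27.4, -124.7] tip [0.63 0.02 0.29] dR 10
17 [0.092, 0.091, 0.001, 73.3, -24.0, -135.1] tip [0.61 0.01 0.26] dR 10
18 [0.08, 0.093, -0.013, 71.9, -19.7, -145.3] tip [0.59 0.01 0.24] dR 10
19 [0.068, 0.096, -0.027, 70.1, -14.4, -155.4] tip [0.57 0.01 0.21] dR 10
20 [0.055, 0.103, -0.04, 68.0, -8.2, -165.1] tip [0.54 0.02 0.19] dR 10
```

```bash
python3 - <<'E'
from h import *
k=np.load("k.npy"); q0=env.get_obs()["joint_positions"]; c=now()
q1=np.array([16.2,24.4,139.4,219,34.5,-103.6])
N=20; pr=None
for i in range(1,N+1):
    w=i/N; q=q0+(q1-q0)*w; q[1]=q0[1]+(q1[1]-q0[1])*w**2
    P=fk(q,k); tip=P[0]+P[1].apply([0,0,.19]); b=min((P[0]+P[1].apply([x,y,.102]))[2] for x in(-.037,.037) for y in(-.095,.095)); dR=0 if pr is None else np.degrees((P[1]*pr[1].inv()).magnitude()); pr=P
    print(i,str(rel(P,c)).replace(" ",""),"tip",tip.round(2),"b %.2f"%b,"dR %.0f"%dR)
E
```

```text
1 [0.005,0.033,-0.003,8.7,-2.0,-4.6] tip [ 0.37 -0.01  0.17] b 0.24 dR 0
2 [0.011,0.066,-0.002,17.2,-3.6,-9.4] tip [0.38 0.05 0.18] b 0.23 dR 10
3 [0.018,0.096,0.0,25.4,-5.0,-14.6] tip [0.4  0.1  0.19] b 0.23 dR 10
4 [0.026,0.123,0.005,33.4,-6.0,-20.3] tip [0.42 0.15 0.21] b 0.23 dR 10
5 [0.035,0.146,0.011,41.1,-6.8,-26.3] tip [0.44 0.19 0.23] b 0.23 dR 10
6 [0.045,0.166,0.018,48.4,-7.3,-32.8] tip [0.46 0.22 0.25] b 0.24 dR 10
7 [0.056,0.181,0.023,55.2,-7.5,-39.8] tip [0.49 0.25 0.27] b 0.24 dR 10
8 [0.067,0.192,0.028,61.5,-7.5,-47.3] tip [0.51 0.26 0.29] b 0.25 dR 10
9 [0.079,0.199,0.03,67.2,-7.3,-55.2] tip [0.54 0.27 0.31] b 0.26 dR 10
10 [0.09,0.202,0.029,72.3,-6.9,-63.7] tip [0.56 0.26 0.32] b 0.26 dR 10
11 [0.1,0.202,0.025,76.6,-6.5,-72.7] tip [0.59 0.25 0.32] b 0.27 dR 10
12 [0.109,0.199,0.018,80.2,-6.1,-82.1] tip [0.61 0.24 0.32] b 0.26 dR 10
13 [0.116,0.194,0.006,82.9,-5.7,-92.0] tip [0.63 0.22 0.31] b 0.26 dR 10
14 [0.12,0.187,-0.009,84.7,-5.5,-102.3] tip [0.64 0.2  0.29] b 0.25 dR 10
15 [0.122,0.179,-0.027,85.5,-5.5,-113.0] tip [0.64 0.17 0.27] b 0.24 dR 10
16 [0.12,0.169,-0.049,85.3,-5.8,-123.9] tip [0.64 0.14 0.24] b 0.22 dR 10
17 [0.114,0.159,-0.073,84.1,-6.6,-135.0] tip [0.64 0.11 0.2 ] b 0.20 dR 10
18 [0.104,0.149,-0.099,81.8,-8.0,-146.3] tip [0.62 0.08 0.16] b 0.17 dR 10
19 [0.089,0.14,-0.126,78.5,-10.2,-157.5] tip [0.6  0.06 0.12] b 0.14 dR 10
20 [0.071,0.131,-0.153,-70.4,12.5,160.1] tip [0.56 0.03 0.08] b 0.11 dR 10
```

```bash
python3 -m crank '[[0.005,0.033,0,8.7,-2,-4.6,102],[0.011,0.066,0,17.2,-3.6,-9.4,102],[0.018,0.096,0,25.4,-5,-14.6,102],[0.026,0.123,0.005,33.4,-6,-20.3,102],[0.035,0.146,0.011,41.1,-6.8,-26.3,102],[0.045,0.166,0.018,48.4,-7.3,-32.8,102],[0.056,0.181,0.023,55.2,-7.5,-39.8,102],[0.067,0.192,0.028,61.5,-7.5,-47.3,102],[0.075,0.199,0.03,67.2,-7.3,-55.2,102],[0.08,0.202,0.03,72.3,-6.9,-63.7,102]]'
python3 - <<'E'
from h import *
k=np.load("k.npy"); o=env.get_obs(); q0=o["joint_positions"]; print(q0.round(1),(fk(q0,k)[0]-o["eef_pos"]).round(4)); c=now()
R0=[(80,202,30,72.3,-6.9,-63.7)]
# remaining rows, shifted back in x, relative to this pose
base=(c[0]-np.array([.08,.202,.03]), Rn.from_rotvec([72.3,-6.9,-63.7],degrees=True).inv()*c[1])
for r in [[.085,.202,.025,76.6,-6.5,-72.7],[.085,.199,.018,80.2,-6.1,-82.1],[.085,.194,.006,82.9,-5.7,-92],[.08,.187,-.009,84.7,-5.5,-102.3],[.075,.179,-.027,85.5,-5.5,-113],[.07,.169,-.049,85.3,-5.8,-123.9],[.065,.159,-.073,84.1,-6.6,-135],[.06,.149,-.099,81.8,-8,-146.3],[.06,.14,-.126,78.5,-10.2,-157.5],[.06,.133,-.145,-70.4,12.5,160.1]]:
    P=(base[0]+r[:3],Rn.from_rotvec(r[3:],degrees=True)*base[1]); print(str(rel(P,c)).replace(" ",""),(P[0]+P[1].apply([0,0,.19])).round(2))
E
```

```text
time: 14.05
eef_pos: [0.4378, 0.1288, 0.3912]
ee_rot: [117.0, -35.6, 121.4]
contact_force: [0.1, 0.6, -0.3]
finger_gap: 0.0555
[  1.8   4.6 133.4 109.2  45.1 -98.4] [ 0.0002 -0.0008  0.0009]
[0.005,0.0,-0.005,6.0,2.5,-7.4] [0.57 0.25 0.32]
[0.005,-0.003,-0.012,11.6,5.3,-14.9] [0.59 0.24 0.32]
[0.005,-0.008,-0.024,16.8,8.5,-22.7] [0.6  0.22 0.31]
[0.0,-0.015,-0.039,21.6,12.0,-30.7] [0.6  0.19 0.29]
[-0.005,-0.023,-0.057,25.8,15.8,-39.0] [0.6  0.17 0.27]
[-0.01,-0.033,-0.079,29.5,19.6,-47.5] [0.6  0.14 0.24]
[-0.015,-0.043,-0.103,32.8,23.5,-56.2] [0.59 0.11 0.2 ]
[-0.02,-0.053,-0.129,35.5,27.3,-65.2] [0.58 0.08 0.16]
[-0.02,-0.062,-0.156,37.7,30.9,-74.5] [0.57 0.05 0.12]
[-0.02,-0.069,-0.175,39.5,34.2,-84.0] [0.56 0.03 0.09]
```

The wrist is following the planned branch (j4=109°), and the FK model agrees to under 1 mm.

```bash
python3 -m crank '[[0.005,0,-0.005,6,2.5,-7.4,102],[0.005,-0.003,-0.012,11.6,5.3,-14.9,102],[0.005,-0.008,-0.024,16.8,8.5,-22.7,102],[0,-0.015,-0.039,21.6,12,-30.7,102],[-0.005,-0.023,-0.057,25.8,15.8,-39,102],[-0.01,-0.033,-0.079,29.5,19.6,-47.5,102],[-0.015,-0.043,-0.103,32.8,23.5,-56.2,102],[-0.02,-0.053,-0.129,35.5,27.3,-65.2,102],[-0.02,-0.062,-0.156,37.7,30.9,-74.5,102],[-0.02,-0.069,-0.175,39.5,34.2,-84,102],[-0.02,-0.069,-0.175,39.5,34.2,-84,102]]'
python3 - <<'E'
from h import *
c=now(); print(env.get_obs()["joint_positions"].round(1),(c[0]+c[1].apply([0,0,.171])).round(3))
h=np.array([np.cos(np.radians(-12.5)),np.sin(np.radians(-12.5)),0]); g=np.array([.632,.0145,.027])-.01*h; a=np.sin(np.radians(48))*h-[0,0,np.cos(np.radians(48))]
for s in(.08,.04,0): print(s,rel(pose(g-s*a,-12.5,48),c))
E
```

```text
time: 15.42
eef_pos: [0.4174, 0.0605, 0.2152]
ee_rot: [-179.8, -48.1, -12.7]
contact_force: [0.1, 0.4, 0.2]
finger_gap: 0.0555
[  16.3   22.7  140.4  219.8   34.  -104.3] [0.542 0.033 0.101]
0.08 [0.023, -0.003, -0.02, -0.1, 0.2, 0.1]
0.04 [0.052, -0.01, -0.047, -0.1, 0.2, 0.1]
0 [0.081, -0.016, -0.074, -0.1, 0.2, 0.1]
```

```bash
python3 -m crank '[[0.012,-0.002,-0.01,0,0.2,0,102],[0.023,-0.003,-0.02,0,0.2,0,102],[0.038,-0.006,-0.034,0,0.2,0,102],[0.052,-0.01,-0.047,0,0.2,0,102],[0.062,-0.012,-0.056,0,0.2,0,102],[0.07,-0.014,-0.064,0,0.2,0,102],[0.076,-0.015,-0.069,0,0.2,0,102],[0.081,-0.016,-0.074,0,0.2,0,102],[0.081,-0.016,-0.074,0,0.2,0,102]]'
```

```text
time: 16.55
eef_pos: [0.4973, 0.0447, 0.1415]
ee_rot: [-179.8, -47.9, -12.7]
contact_force: [-0.1, 0.0, -0.2]
finger_gap: 0.0553
```

```bash
python3 -m crank '[[0,0,0,0,0,0,255],[0,0,0,0,0,0,255],[0,0,0,0,0,0,255],[0,0,0,0,0,0,255],[0,0,0.004,0,0,0,255],[-0.006,0.001,0.008,0,0,0,255],[-0.02,0.004,0.02,0,0,0,255],[-0.036,0.008,0.034,0,0,0,255],[-0.054,0.012,0.05,0,0,0,255],[-0.072,0.016,0.066,0,0,0,255],[-0.085,0.018,0.09,0,0,0,255],[-0.085,0.018,0.12,0,0,0,255],[-0.085,0.018,0.12,0,0,0,255]]' 35
python3 - <<'E'
from h import *
save("scene","scene5.png"); im=np.load("pics/scene5.npz")["im"][60:260,140:400]
cv2.imwrite("pics/s5.png",cv2.resize(im,None,fx=2.5,fy=2.5)[:,:,::-1]); print(env.get_obs()["joint_positions"].round(0))
q=[-30,20,125,190,40,-95]
for x,y,psi in((.03,0,-7.6),(.03,0,-25),(.02,0,-40)):
    for z in(.04,.1,.16): q=ik(binp("hair",x,y,z),psi,48,q)
E
```

```text
time: 18.18
eef_pos: [0.4117, 0.0629, 0.2638]
ee_rot: [-179.5, -48.1, -12.9]
contact_force: [0.4, 0.0, -0.4]
finger_gap: 0.036
[  17.   14.  140.  232.   28. -117.]
ik [-43.1  36.3 124.3 128.9  33.7 -69.7] cost 5.1e-30
ik [-43.1  28.5 124.3 118.4  29.4 -57.3] cost 6.5e-28
ik [-43.1  21.2 123.4 103.7  26.4 -40.7] cost 2.7e-26
ik [-33.6  35.5 127.8 167.7  31.6 -85.3] cost 4.1e-30
ik [-33.6  27.2 127.8 163.8  23.5 -80.9] cost 2.2e-29
ik [-33.6  19.4 126.7 154.9  15.2 -71.5] cost 1.6e-24
ik [-24.9  35.4 128.4 201.1  32.6 -97.7] cost 9.6e-31
ik [ -24.9   27.   128.4  207.4   24.9 -104.9] cost 1.5e-22
ik [ -24.9   19.   127.4  220.3   17.4 -118.8] cost 3.4e-30
```

View pics/s5.png

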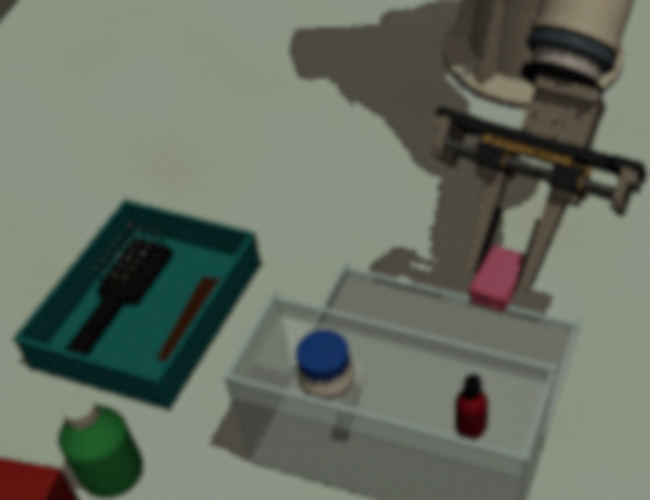

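The scene crop shows the case firmly held between the fingers (495,275), with the gap at 36 mm. The organiser's upper items are unmoved. I'm planning the carry to the free strip beside the brush handle in the teal bin, easing the tilt to 42° so the hand's body clears the bin rim.

```bash
python3 - <<'E'
from h import *
k=np.load("k.npy"); q0=env.get_obs()["joint_positions"]; c=now()
q1=ik(binp("hair",.038,.013,.12),-7.6,42,[-43,30,124,125,30,-65]); ql=ik(binp("hair",.038,.013,.0345),-7.6,42,[-43,30,124,125,30,-65])
N=14; pr=c
for i in range(1,N+1):
    q=q0+(q1-q0)*i/N; P=fk(q,k); g=P[0]+P[1].apply([0,0,.171]); b=min((P[0]+P[1].apply([x,y,.102]))[2] for x in(-.037,.037) for y in(-.095,.095)); print(i,str(rel(P,c)).replace(" ",""),"gp",g.round(2),"b %.2f"%b,"dR %.0f dp %.0f"%(np.degrees((P[1]*pr[1].inv()).magnitude()),1e3*np.linalg.norm(P[0]-pr[0]))); pr=P
for z in(.12,.06,.0345): print(rel(pose(binp("hair",.038,.013,z),-7.6,42),c))
E
```

```text
ik [-39.4  24.2 121.3  97.5  20.8 -32.8] cost 1.4e-22
ik [-39.4  34.4 122.  122.4  24.7 -59.7] cost 2.7e-30
1 [0.022,-0.017,0.006,0.7,-2.2,0.8] gp [0.56 0.02 0.16] b 0.17 dR 2 dp 28
2 [0.041,-0.033,0.009,1.4,-4.0,1.6] gp [0.59 0.01 0.17] b 0.18 dR 2 dp 26
3 [0.059,-0.052,0.012,1.9,-5.3,2.5] gp [ 0.61 -0.01  0.17] b 0.18 dR 2 dp 26
4 [0.074,-0.073,0.014,2.4,-6.3,3.3] gp [ 0.62 -0.02  0.18] b 0.18 dR 1 dp 26
5 [0.086,-0.095,0.015,2.7,-6.8,4.2] gp [ 0.64 -0.04  0.18] b 0.18 dR 1 dp 26
6 [0.096,-0.12,0.015,2.9,-6.8,5.0] gp [ 0.65 -0.07  0.18] b 0.18 dR 1 dp 26
7 [0.102,-0.146,0.014,3.1,-6.5,5.7] gp [ 0.65 -0.09  0.18] b 0.18 dR 1 dp 27
8 [0.106,-0.174,0.012,3.1,-5.7,6.2] gp [ 0.65 -0.12  0.17] b 0.18 dR 1 dp 28
9 [0.107,-0.204,0.009,3.0,-4.6,6.6] gp [ 0.65 -0.15  0.17] b 0.17 dR 1 dp 30
10 [0.104,-0.235,0.005,2.7,-3.1,6.7] gp [ 0.65 -0.18  0.16] b 0.17 dR 2 dp 32
11 [0.099,-0.268,0.001,2.4,-1.2,6.7] gp [ 0.64 -0.21  0.15] b 0.16 dR 2 dp 34
12 [0.089,-0.302,-0.004,2.0,0.9,6.4] gp [ 0.63 -0.25  0.14] b 0.16 dR 2 dp 36
13 [0.076,-0.337,-0.01,1.4,3.3,5.8] gp [ 0.61 -0.29  0.13] b 0.15 dR 3 dp 38
14 [0.06,-0.372,-0.016,0.8,6.0,5.0] gp [ 0.58 -0.32  0.12] b 0.15 dR 3 dp 40
[0.06, -0.372, -0.016, 0.8, 6.0, 5.0]
[0.06, -0.372, -0.076, 0.8, 6.0, 5.0]
[0.06, -0.372, -0.101, 0.8, 6.0, 5.0]
```

```bash
python3 -m crank '[[0,-0.02,0,0,0,0,255],[0,-0.05,0,0,0,0,255],[0,-0.085,0,0,0,0,255],[0,-0.12,0,0,0,1,255],[0,-0.155,0,0,0,1,255],[0,-0.19,0,0,0,2,255],[0.005,-0.225,0,0,1,2,255],[0.015,-0.26,0,0,2,3,255],[0.03,-0.3,0,0,3,4,255],[0.045,-0.34,-0.005,0.5,4.5,5,255],[0.06,-0.372,-0.016,0.8,6,5,255],[0.06,-0.372,-0.03,0.8,6,5,255],[0.06,-0.372,-0.05,0.8,6,5,255],[0.06,-0.372,-0.07,0.8,6,5,255],[0.06,-0.372,-0.085,0.8,6,5,255],[0.06,-0.372,-0.095,0.8,6,5,255],[0.06,-0.372,-0.1,0.8,6,5,255],[0.06,-0.372,-0.1,0.8,6,5,255]]'
python3 - <<'E'
from h import *
c=now(); print(env.get_obs()["joint_positions"].round(0),(c[0]+c[1].apply([0,0,.171])).round(4), binp("hair",.038,.013,.0345))
E
```

```text
time: 20.48
eef_pos: [0.4717, -0.3087, 0.1605]
ee_rot: [-180.0, -41.8, -7.6]
contact_force: [-0.2, 0.8, 0.3]
finger_gap: 0.0358
[-39.  34. 122. 122.  25. -59.] [ 0.5846 -0.3236  0.033 ] [np.float64(0.5846855236029012), np.float64(-0.3247399408065006), 0.0345]
```

```bash
python3 -m crank '[[0,0,-0.001,0,0,0,150],[0,0,-0.001,0,0,0,135],[0,0,-0.001,0,0,0,133],[0,0,-0.001,0,0,0,133],[-0.006,0.001,0.008,0,0,0,133],[-0.02,0.003,0.025,0,0,0,133],[-0.04,0.006,0.05,0,0,0,133],[-0.06,0.02,0.09,0,0,0,133],[-0.07,0.05,0.11,0,0,0,153],[-0.07,0.09,0.11,0,0,0,153],[-0.07,0.14,0.11,0,0,0,153]]'
python3 - <<'E'
from h import *
im,d=save("top","top6.png")
a=cv2.resize(im[130:280,260:490],None,fx=3.4,fy=3.4,interpolation=cv2.INTER_CUBIC); cv2.imwrite("pics/crop6.png",a[:,:,::-1])
c=now(); print(env.get_obs()["joint_positions"].round(0),(c[0]+c[1].apply([0,0,.171])).round(4))
# clipper midline
for v in range(189,206):
    r=im[v,343:362].mean(1); bg=np.median(np.r_[r[:4],r[-4:]]); u=np.nonzero(abs(r-bg)>22)[0]+343
    if len(u): print(v,u.min(),u.max(),(ray("top",(u.min()+u.max())/2,v,.02)[:2]*1e3).round(1),end=" | ")
k=np.load("k.npy"); q=[-15,37,132,162,38,-86]
h=np.array([1,0,0]); th=np.radians(48); A=np.array([np.sin(th),0,-np.cos(th)])
for s in(.1,.06,.03,0): q=ik(np.array([.6155,-.096,.027])-s*A,0,48,q); print(rel(pose(np.array([.6155,-.096,.027])-s*A,0,48),c))
E
```

```text
time: 21.85
eef_pos: [0.4017, -0.1688, 0.2728]
ee_rot: [179.8, -42.0, -7.5]
contact_force: [0.7, 0.2, 0.5]
finger_gap: 0.0367
[-28.  12. 137. 122.  16. -49.] [ 0.5134 -0.1793  0.1446]
189 348 353 [632.3 -94.2] | 190 348 354 [629.5 -95.5] | 191 348 354 [626.7 -95.3] | 192 348 354 [624.  -95.2] | 193 348 354 [621.2 -95.1] | 194 348 354 [618.5 -95. ] | 195 348 354 [615.7 -94.8] | 196 348 354 [612.9 -94.7] | 197 348 354 [610.2 -94.6] | 198 349 354 [607.4 -95.8] | 199 349 354 [604.6 -95.7] | 200 349 354 [601.9 -95.5] | 201 350 353 [599.2 -95.4] | 202 350 353 [596.4 -95.3] | 203 350 355 [593.6 -97.8] | 204 351 353 [590.9 -96.4] | ik [-18.5  24.1 140.7 155.1  33.9 -81.5] cost 3.0e-21
[0.014, 0.068, -0.064, -0.5, -6.1, 7.6]
ik [-16.8  29.6 137.6 158.4  35.9 -83.7] cost 2.5e-27
[0.044, 0.068, -0.09, -0.5, -6.1, 7.6]
ik [-15.8  33.3 135.  160.3  36.9 -84.7] cost 3.8e-31
[0.066, 0.068, -0.11, -0.5, -6.1, 7.6]
ik [-14.9  36.7 132.3 161.8  37.5 -85.4] cost 8.8e-30
[0.088, 0.068, -0.13, -0.5, -6.1, 7.6]
```

View pics/crop6.png

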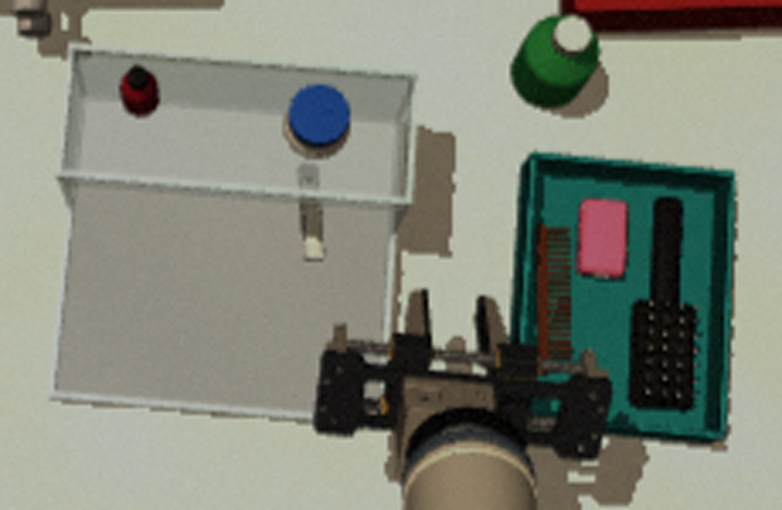

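The crop shows the case flat in the teal bin between the comb and the brush handle (603,238). The clipper is untouched (313,210), and its midline reads y≈−95 mm with yaw about +1.5°. Going for the clipper.

```bash
python3 -m crank '[[0,0.02,0,0,-2,2,153],[0.003,0.045,-0.02,-0.3,-4,5,153],[0.006,0.0685,-0.04,-0.5,-6.1,7.6,153],[0.012,0.0685,-0.065,-0.5,-6.1,7.6,153],[0.012,0.0685,-0.065,-0.5,-6.1,7.6,153],[0.028,0.0685,-0.078,-0.5,-6.1,7.6,153],[0.042,0.0685,-0.091,-0.5,-6.1,7.6,153],[0.056,0.0685,-0.104,-0.5,-6.1,7.6,153],[0.068,0.0685,-0.115,-0.5,-6.1,7.6,153],[0.076,0.0685,-0.122,-0.5,-6.1,7.6,153],[0.082,0.0685,-0.128,-0.5,-6.1,7.6,153],[0.0855,0.0685,-0.131,-0.5,-6.1,7.6,153],[0.0855,0.0685,-0.131,-0.5,-6.1,7.6,153]]'
python3 - <<'E'
from h import *
c=now(); print(env.get_obs()["joint_positions"].round(0),(c[0]+c[1].apply([0,0,.171])).round(4),env.get_obs()["contact_force"].round(1))
E
```

```text
time: 23.52
eef_pos: [0.4876, -0.1008, 0.1406]
ee_rot: [179.7, -48.0, 0.3]
contact_force: [-0.2, -0.2, -0.1]
finger_gap: 0.0365
[-16.  37. 132. 161.  37. -85.] [ 0.6147 -0.1011  0.0262] [-0.2 -0.2 -0.1]
```

```bash
python3 -m crank '[[0,0.003,0,0,0,0,153],[0,0.0055,0,0,0,0,153],[0,0.0055,0,0,0,0,255],[0,0.0055,0,0,0,0,255],[0,0.0055,0,0,0,0,255],[0,0.0055,0,0,0,0,255],[0,0.0055,0.004,0,0,0,255],[-0.006,0.0055,0.008,0,0,0,255],[-0.02,0.0055,0.02,0,0,0,255],[-0.036,0.0055,0.034,0,0,0,255],[-0.054,0.0055,0.05,0,0,0,255],[-0.072,0.0055,0.066,0,0,0,255],[-0.085,0.0055,0.09,0,0,0,255],[-0.085,0.0055,0.12,0,0,0,255],[-0.085,0.0055,0.12,0,0,0,255]]' 40
python3 - <<'E'
from h import *
save("scene","scene7.png"); im=np.load("pics/scene7.npz")["im"][60:260,220:480]
cv2.imwrite("pics/s7.png",cv2.resize(im,None,fx=2.5,fy=2.5)[:,:,::-1]); c=now(); print(env.get_obs()["joint_positions"].round(0),(c[0]+c[1].apply([0,0,.171])).round(3))
for psi in(-5.5,15,25):
  q=[35,30,125,190,30,-95]
  for z in(.035,.12,.16): q=ik(binp("nail",.02,-.025,z),psi,42,q); print(rel(pose(binp("nail",.02,-.025,z),psi,42),c))
E
```

```text
time: 25.4
eef_pos: [0.4021, -0.0954, 0.2629]
ee_rot: [179.5, -48.3, 0.4]
contact_force: [-0.5, 0.2, -0.9]
finger_gap: 0.0126
[-19.  14. 141. 145.  25. -71.] [ 0.529 -0.096  0.148]
ik [  46.5   33.3  126.3  254.    32.8 -118.4] cost 2.6e-04
[0.007, 0.398, -0.1, 0.6, 6.1, -5.5]
ik [  45.7   22.6  128.   254.    30.5 -123.5] cost 1.1e-02
[0.007, 0.398, -0.015, 0.6, 6.1, -5.5]
ik [  45.4   17.8  128.3  254.    29.5 -125.9] cost 2.2e-02
[0.007, 0.398, 0.025, 0.6, 6.1, -5.5]
ik [  37.5   31.8  131.7  213.9   27.4 -103.7] cost 3.5e-30
[0.011, 0.358, -0.1, -0.5, 6.2, 14.9]
ik [  37.5   19.4  130.9  236.9   17.8 -128.5] cost 8.1e-26
[0.011, 0.358, -0.015, -0.5, 6.2, 14.9]
ik [  37.5   14.   129.9  254.    15.3 -146.5] cost 5.3e-05
[0.011, 0.358, 0.025, -0.5, 6.2, 14.9]
ik [ 31.7  31.5 132.9 190.   26.6 -94. ] cost 1.1e-21
[0.018, 0.339, -0.1, -1.1, 6.1, 24.9]
ik [  31.7   18.8  132.   199.7   13.3 -104.2] cost 2.3e-25
[0.018, 0.339, -0.015, -1.1, 6.1, 24.9]
ik [  31.7   13.3  130.8  217.1    7.4 -121.9] cost 4.5e-27
[0.018, 0.339, 0.025, -1.1, 6.1, 24.9]
```

View pics/s7.png

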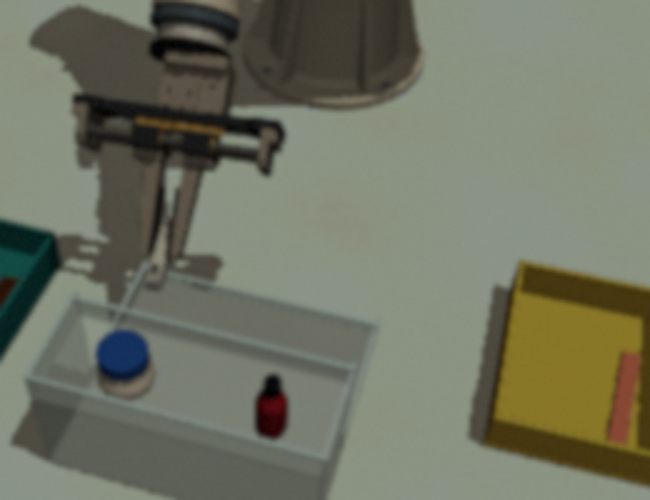

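The scene crop shows the clipper held at the fingertips (155,265). The gap is 12.6 mm instead of 16, so I'll check its attitude by depth before placing it.

```bash
python3 - <<'E'
from h import *
z=np.load("pics/scene7.npz"); C=cloud("scene",z["d"]); c=now(); g=c[0]+c[1].apply([0,0,.171])
for n in("scene",):
    sub=C[150:180,270:296]; im=z["im"][150:180,270:296]
    m=(z["d"][150:180,270:296]>0)&(np.linalg.norm(sub-g,axis=2)<.07)
    L=(sub-g); 
    for r in range(0,30,2):
        s=L[r][m[r]]
        if len(s): print(150+r,len(s),(s.mean(0)*1000).round(0),(s.min(0)*1000).round(0))
k=np.load("k.npy"); q=env.get_obs()["joint_positions"]
G1=np.array(binp("nail",.015,-.022,.12)); 
for i in range(1,9):
    w=i/8; gp=g+(G1-g)*w; q=ik(gp,20*w,48-6*w,np.clip(q,[-150,-52,4,-73,.1,-171],[150,120,152,253,154,171])); print(rel(pose(gp,20*w,48-6*w),c))
print("down",rel(pose(binp("nail",.015,-.022,.036),20,42),c)); ik(binp("nail",.015,-.022,.036),20,42,q)
E
```

```text
150 19 [-4.  3. 11.] [-19. -17.  -4.]
152 19 [0. 3. 9.] [-11. -18.  -3.]
154 20 [3. 3. 5.] [ -7. -18.  -4.]
156 19 [7. 2. 2.] [  0. -17.  -5.]
158 19 [11.  3.  0.] [  2. -17.  -6.]
160 17 [15.  4. -2.] [  8. -14.  -6.]
162 12 [19.  8. -4.] [ 11.  -4. -10.]
164 8 [22.  5. -8.] [ 12.  -2. -17.]
166 8 [31.  5. -5.] [ 23.  -3. -12.]
168 8 [36.  3. -7.] [ 29.  -4. -13.]
170 8 [ 39.   4. -10.] [ 31.  -4. -18.]
172 8 [46.  4. -9.] [ 39.  -4. -16.]
174 8 [ 47.   3. -15.] [ 40.  -4. -22.]
176 3 [ 49.   7. -19.] [ 49.   5. -20.]
ik [-11.8  13.2 141.9 153.3  23.8 -75.1] cost 3.7e-31
[0.001, 0.043, -0.001, 0.3, 0.9, 2.5]
ik [ -4.   13.1 142.2 162.6  22.4 -80.1] cost 2.2e-29
[0.001, 0.086, -0.003, 0.2, 1.7, 5.0]
ik [  3.8  13.3 141.9 172.7  21.1 -85.7] cost 6.5e-28
[0.002, 0.13, -0.005, 0.1, 2.4, 7.5]
ik [ 11.4  13.9 141.  182.9  19.8 -91.8] cost 3.3e-29
[0.003, 0.174, -0.007, 0.0, 3.2, 10.0]
ik [ 18.5  14.7 139.4 193.1  18.7 -98.2] cost 2.7e-30
[0.004, 0.218, -0.009, -0.1, 3.9, 12.5]
ik [  24.9   15.9  137.4  203.    17.6 -104.8] cost 7.2e-30
[0.006, 0.262, -0.011, -0.3, 4.7, 14.9]
ik [  30.6   17.3  134.8  212.6   16.6 -111.8] cost 9.5e-30
[0.007, 0.307, -0.013, -0.5, 5.4, 17.4]
ik [  35.5   18.9  131.8  222.1   15.5 -119.4] cost 1.8e-27
[0.009, 0.351, -0.015, -0.8, 6.1, 19.9]
down [0.009, 0.351, -0.099, -0.8, 6.1, 19.9]
ik [ 35.5  31.4 132.7 203.3  27.  -99.3] cost 3.9e-27
```

The clipper is level in the grip: its front end is 49 mm ahead of the grasp point and its bottom 20 mm below, as expected. Carrying it to the yellow bin.

```bash
python3 -m crank '[[0,0.02,0,0.1,0.4,1.2,255],[0.001,0.043,-0.001,0.3,0.9,2.5,255],[0.001,0.086,-0.003,0.2,1.7,5,255],[0.002,0.13,-0.005,0.1,2.4,7.5,255],[0.003,0.174,-0.007,0,3.2,10,255],[0.004,0.218,-0.009,-0.1,3.9,12.5,255],[0.006,0.262,-0.011,-0.3,4.7,14.9,255],[0.007,0.307,-0.013,-0.5,5.4,17.4,255],[0.009,0.335,-0.015,-0.8,6.1,19.9,255],[0.009,0.351,-0.015,-0.8,6.1,19.9,255],[0.009,0.351,-0.015,-0.8,6.1,19.9,255],[0.009,0.351,-0.03,-0.8,6.1,19.9,255],[0.009,0.351,-0.055,-0.8,6.1,19.9,255],[0.009,0.351,-0.075,-0.8,6.1,19.9,255],[0.009,0.351,-0.09,-0.8,6.1,19.9,255],[0.009,0.351,-0.097,-0.8,6.1,19.9,255],[0.009,0.351,-0.099,-0.8,6.1,19.9,255]]'
python3 - <<'E'
from h import *
c=now(); print(env.get_obs()["joint_positions"].round(0),(c[0]+c[1].apply([0,0,.171])).round(4), np.round(binp("nail",.015,-.022,.036),4))
E
```

```text
time: 27.58
eef_pos: [0.4114, 0.255, 0.1611]
ee_rot: [-180.0, -41.8, 19.9]
contact_force: [0.7, -0.2, -0.6]
finger_gap: 0.0129
[ 35.  31. 133. 203.  27. -99.] [0.5186 0.2939 0.0336] [0.5187 0.2953 0.036 ]
```

```bash
python3 -m crank '[[0,0,-0.001,0,0,0,200],[0,0,-0.001,0,0,0,180],[0,0,-0.001,0,0,0,175],[0,0,-0.001,0,0,0,175],[-0.006,-0.002,0.008,0,0,0,175],[-0.018,-0.006,0.025,0,0,0,175],[-0.035,-0.012,0.05,0,0,0,175],[-0.05,-0.03,0.09,0,0,0,175],[-0.05,-0.06,0.11,0,0,0,175],[-0.05,-0.11,0.11,0,0,0,175],[-0.05,-0.17,0.11,0,0,0,175],[-0.05,-0.23,0.11,0,0,0,175],[-0.05,-0.23,0.11,0,0,0,175]]'
python3 - <<'E'
from h import *
im,d=save("top","top8.png")
cv2.imwrite("pics/crop8.png",cv2.resize(im[125:295,150:490],None,fx=2.3,fy=2.3,interpolation=cv2.INTER_CUBIC)[:,:,::-1])
E
```

```text
time: 29.2
eef_pos: [0.3683, 0.0833, 0.2747]
ee_rot: [179.7, -42.9, 20.1]
contact_force: [0.0, 0.6, 0.2]
finger_gap: 0.0286
```

View pics/crop8.png

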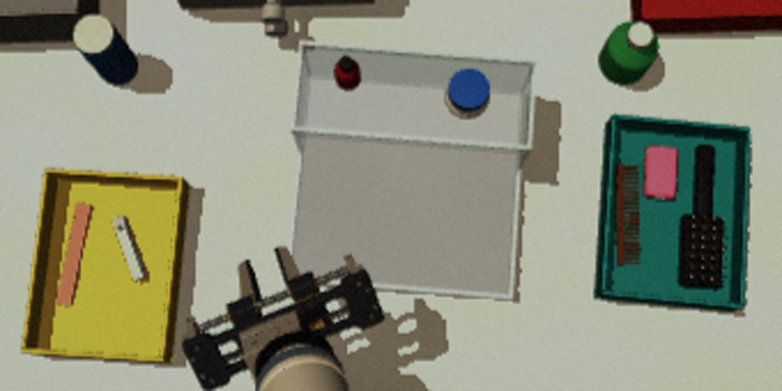

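The final view shows the lower tray empty. The clipper lies flat in the yellow bin (128,248) beside the file, and the case (660,172) and brush (703,220) lie in the teal bin. The polish and jar look unmoved, and the robot touches nothing. Handing in.

```bash
python3 - <<'E'
from h import *
a=np.load("pics/top0.npz")["im"].astype(int); b=np.load("pics/top8.npz")["im"].astype(int)
print("upper tray mean abs change",abs(a-b)[145:178,285:375].mean().round(2)); print(env.get_obs()["contact_force"].round(1))
env.close_job()
E
```

```text
upper tray mean abs change 7.72
[-0.7  1.1 -0.2]
the job is handed in; nothing more can be done
```

I sorted the lower tray in the order asked and handed the job in with the clock at about 29 s of the 72 s allowed.

- **Hairbrush:** The gripper body would have hit the upper tray, so I first raked the brush about 20 mm toward the front lip. I then lifted it by the handle into the teal bin.
- **Case and clipper:** I took each from under the upper tray with the gripper tilted 48° and the wrist flipped. The case went into the teal bin and the clipper into the yellow bin.

**Last checks:**
- The final top picture shows the lower tray empty and all three items lying flat in the right bins beside the comb and file, with the gripper clear of everything.
- Every force reading I took stayed under about 4 N; these were at the ends of moves, so brief peaks in between were not recorded.
- The polish and jar look unmoved by eye. My picture comparison of the upper tray did not confirm it: the mean change was 7.7 grey levels. Image noise and the case and clipper no longer showing through the clear tray could account for that, but I did not separate those out.
- The clipper was gripped at 12.6 mm instead of its stated 16 mm width. A depth check showed it level in the grip, and it landed flat.

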